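# Open the square jar at a student's desk

## Task

The lid of the square jar is too tight to turn while the jar stands loose on the desk: set the shut jar right down in the square well of the wooden organiser so that it cannot turn, then unscrew its lid anticlockwise and stop turning as soon as the thread lets go. Lift the lid straight off and finish while still holding it in the gripper, level and just above the open jar (about 2 cm clear of the jar's top); the jar stays in the well, and the other things on the desk are not to be knocked about.

Things in the scene. Friction and masses are not known exactly. Their poses are not given: they have to be found in the camera images.
- jar_mid (a point): Centre of the body of the square amber jar, half-way up. Body 60 x 60 x 60 mm, sides square to this point's x, y; z up. On its flat shoulder a round bead 54 mm wide, 12 mm tall, then the lid; 96 mm tall in all. Hidden by the lid: a narrow neck, top 58 mm above this point. About 0.3 kg, varies. Starts loose on the desk, lid shut, any yaw. Can be carried by its shut lid (hangs with 1 mm of play).
- lid_mid (a point): Centre of the square jar's lid, half-way up it: round black ribbed screw lid, 56 to 58 mm in diameter, 24 mm tall, 35 g. Shut, it is 54 mm above jar_mid, its lower edge 12 mm above the jar's shoulder. z up; yaw turns with the lid. It does not rise as it turns: two lugs in it lie under two flat threads until they reach the gaps between them. It clears the neck after rising 16 mm.
- thread (a joint): Turn of that lid on its neck, rad: 0 at the start (tight), grows anticlockwise from above. The lid lifts off only from about 1.9 to 2.4, best 2.15 (123 degrees); past 2.5 it catches again. Resists with about 0.25 N m all the way (too much for the jar standing loose); stays where left, also with the lid off. Lid backlash 0.05 rad: ease back some 0.08 rad after turning, before lifting.
- well (a point): Centre of the floor of the square well in the light wooden organiser fixed to the desk. Well 65 x 65 mm, flaring to 75 mm over its top 10 mm; floor 8 mm, rim 42 mm above the desk; walls 9 mm, sides square to this point's x, y; z up. A tray 30 mm high, 120 mm long joins it at +y. The jar fits in any of four quarter turns, 2.5 mm play each side; fully home, jar_mid is 30 mm above this point.
- round_jar: Bystander: round amber jar, 68 mm in diameter, with an identical-looking black lid (solid, does not turn), 96 mm tall. Origin: centre of its underside.
- mug: Bystander: white mug, 78 mm in diameter, 90 mm tall, handle at its +y side. Origin: centre of its underside.
- tumbler: Bystander: drinking bottle, 68 mm in diameter, 190 mm tall. Origin: centre of its underside.
- stapler: Bystander: stapler, 120 mm long (x), 34 mm wide, about 42 mm tall. Origin: centre of its underside.
- eraser: Bystander: white eraser, 45 x 22 x 13 mm. Origin: centre of its underside.
- tape: Bystander: tape dispenser, 110 mm long (x), 50 mm wide, 67 mm tall. Origin: centre of its underside.
There are look-alikes about, which are no part of the job. What is shaped like the part that bears lid_mid but orange, purple or yellow is not meant.

How it is judged:
By the outcome, as a careful person would: the job done as asked, in the order asked, and still so for the second after the job is handed in, while the arm keeps its last pose, push and grip.
It also fails if it takes over 64 s, if anything falls off the work surface, if the arm or the gripper's body presses on something with over 40 N, if the wrist force passes 120 N, or if a joint passes its speed limit or range.

## Robot

A 7-joint arm with a two-finger parallel gripper is mounted at the origin on the work surface. World frame = base frame: x ahead of the robot, y to its left, z up, the work surface at z = 0. Lengths are in m, angles in rad, forces in N, time in s.
With the tool pointing down it reaches from about 0.425 to 0.875 m from the base axis. Payload 8.4 kg.
Tool frame: the origin (TCP) lies midway between the tips of the shut fingers; the grasp point (between the pads) lies 19 mm behind it (bot.grip_point_offset is the distance from the TCP to the grasp point, in m); z points along the fingers, y is the line along which they close (so a half turn about z gives the same grasp; the last joint's range is limited). The gripper opens to 85 mm and grips with 20 to 120 N. Pads are 22 mm wide; open, the fingers measure 114 mm over their backs; the gripper's body (76 mm by 85 mm) begins 54 mm behind the grasp point. The pads swing forward as they close: fully open they stand 13 mm farther back than shut.
Start: joints at [-1.351, 0.333, 0.04, 1.465, -0.013, 1.343, -0.059], TCP at [0.204, 0.617, 0.231] pointing down, gripper open.
Joint ranges: [-2.58, 2.58], [-0.38, 2.09], [-1.3, 1.39], [0.25, 2.4], [-1.5, 4.64], [0.08, 2.09], [-2.65, 2.65]. Speed limits (rad/s): [2.22, 2.22, 2.79, 2.79, 3.14, 3.14, 3.14].

## Interface

Orientations are given as a unit quaternion [w, x, y, z].
In Python, from workcell import bot, cams, workorder, monitor gives the robot as it stands. Calls block until the motion is done:
- bot.goto(position, orientation): joint-space move of the TCP to a pose.
- bot.movel(position, frame=None, speed=0.15): straight line of the TCP; frame=None keeps the orientation; speed is the mean speed in m/s.
- bot.move_joints(angles): joint-space move.
- bot.gripper_to(opening): finger opening in m; the grip force is fixed at half the most; returns when the fingers have stopped.
- bot.dwell(seconds).
- bot.inverse_kinematics(position, orientation): joint angles nearest the present ones, or None.
- cams.get_image(name): name is "scene" or "top" or "wrist"; returns a dict with "frame" (420x560x3 uint8, blue, green, red), "z_map" (420x560 float32, m along the optical axis (not along the pixel's ray), 0 where there is no reading), "fx", "fy", "cx", "cy" (pixels), "distortion" ([k1, k2, p1, p2, k3] as OpenCV has them; the pictures are not rectified), "position" and "orientation" of the camera in the world; the wrist camera has in their place "T_tool_cam" (4x4, takes a point from camera to tool coordinates, whose origin is the TCP and whose axes are the flange's). Camera axes: x right, y up, looking along -z (the intrinsics and any distortion apply to the point x, -y, -z); pixel columns grow to the right and rows downward; lengths in m; the calibration is good to about 2 mm. A picture is of the moment at which its call begins: read the wrist's pose just before it.
A pose or a line that the arm cannot do raises bot.IKError and nothing moves.
- workorder.sign_off(): hands the job in; it is judged then, once.
Trained networks look in a picture, given as the dict that the camera call returned (one of the last four; its "shot" number tells which), for a name from the list of things; names that differ only in an ending like _2 or _b are one class to them, and where a whole thing is asked for, a point or a joint stands for the part that bears it (a point fixed in the world has none). Each returns a list of dicts, best first, with "conf" (0 to 1); they miss things now and then, are a little off and sometimes report something else, mostly with a low value. They report only what shows in the picture. A call takes as long as a camera call. They do not tell look-alikes from the thing itself.
- cams.find_in(target, picture): "pixel" ([column, row] in pixels, amid what is visible of it).
- cams.tip_of(target, picture): "pixel" ([column, row] in pixels: a listed point, or the origin of a listed thing).
Readings, each from a call of its own:
- monitor.read_t(): time.
- monitor.read_joints(): joint angles.
- monitor.read_qvel(): joint speeds.
- monitor.read_joint_torque(): joint torques, N m.
- monitor.read_eef_pos(): TCP position.
- monitor.read_tcp_rot(): TCP orientation.
- monitor.read_ft_force(): force on the tool from outside, world axes, zero at the start.
- monitor.read_ft_torque(): the same for the moment, N m.
- monitor.read_grip_width(): finger opening in m.
- monitor.read_gripper_force(): force on a finger pad.
Only numpy, scipy, OpenCV 4.12 (cv2) and the standard library are available. Lean on these libraries where they do the work, as an engineer would, in place of code of your own. Each camera call takes 0.05 s, during which the arm holds its last target. There are 200 camera calls.

## Working session

There is one attempt and no reset: what is moved stays moved. The work goes in short steps, each a Python script; the robot and the scene stay as the last script left them, time stands still between calls to the robot, and variables do not carry over. Pictures are saved under pics/ and viewed, at most 10 in all, crops included, and the job is handed in when it is done.

```bash
mkdir -p pics
cat > h.py <<'E'
import numpy as np, cv2
from scipy.spatial.transform import Rotation as R
from workcell import bot, cams, workorder, monitor
def q2R(q): return R.from_quat([q[1],q[2],q[3],q[0]])
def camT(p, tcp=None, rot=None):
    if "T_tool_cam" in p:
        T=np.eye(4); T[:3,:3]=q2R(rot).as_matrix(); T[:3,3]=tcp
        return T@np.array(p["T_tool_cam"])
    T=np.eye(4); T[:3,:3]=q2R(p["orientation"]).as_matrix(); T[:3,3]=p["position"]; return T
def K(p): return np.array([[p["fx"],0,p["cx"]],[0,p["fy"],p["cy"]],[0,0,1.]])
def rays(p,px,T):
    u=cv2.undistortPoints(np.array(px,float).reshape(-1,1,2),K(p),np.array(p["distortion"],float)).reshape(-1,2)
    return u, T
def at_z(p,px,z,T):
    u,_=rays(p,px,T); d=np.c_[u[:,0],-u[:,1],-np.ones(len(u))]@T[:3,:3].T; o=T[:3,3]
    return o+d*((z-o[2])/d[:,2])[:,None]
def cloud(p,T):
    v,u=np.nonzero(p["z_map"]>0); z=p["z_map"][v,u]
    n,_=rays(p,np.c_[u,v],T)
    return np.c_[n[:,0]*z,-n[:,1]*z,-z]@T[:3,:3].T+T[:3,3], p["frame"][v,u], np.c_[u,v]
def down(yaw):  # tool z down, tool y axis at angle yaw+90 ; 
    r=R.from_euler('z',yaw)*R.from_euler('x',np.pi); q=r.as_quat(); return [q[3],q[0],q[1],q[2]]
E
python3 - <<'E'
from h import *
for n in ["top","scene"]:
    p=cams.get_image(n); cv2.imwrite(f"pics/{n}0.png",p["frame"]); T=camT(p)
    print(n,p["position"],p["fx"])
    np.save(f"pics/{n}0.npy",np.c_[cloud(p,T)[0],cloud(p,T)[1],cloud(p,T)[2]])
    for t in ["jar_mid","lid_mid","well","round_jar","mug","tumbler","stapler","eraser","tape"]:
        f=cams.tip_of(t,p)
        zz={"jar_mid":.03,"lid_mid":.084,"well":.008}.get(t,0)
        print(t,[(np.round(d["pixel"]).tolist(),round(d["conf"],2),np.round(at_z(p,d["pixel"],zz,T)[0],3).tolist()) for d in f[:4]])
print(monitor.read_tcp_rot(),monitor.read_t())
E
```

```text
top [ 0.35439863 -0.03652813  1.35083427] 509.14115380557746
jar_mid [([307.0, 256.0], 0.75, [0.444, -0.071, 0.03])]
lid_mid [([269.0, 281.0], 0.94, [0.38, 0.025, 0.084]), ([343.0, 310.0], 0.86, [0.305, -0.157, 0.084]), ([264.0, 243.0], 0.79, [0.476, 0.036, 0.084]), ([302.0, 298.0], 0.73, [0.337, -0.055, 0.084])]
well [([219.0, 241.0], 0.69, [0.489, 0.16, 0.008])]
round_jar [([378.0, 242.0], 0.65, [0.478, -0.263, 0.0])]
mug [([333.0, 195.0], 0.76, [0.608, -0.148, 0.0])]
tumbler [([413.0, 154.0], 0.75, [0.718, -0.373, 0.0])]
stapler [([272.0, 144.0], 0.84, [0.756, 0.016, 0.0])]
eraser [([281.0, 217.0], 0.55, [0.552, -0.005, 0.0])]
tape [([307.0, 252.0], 0.74, [0.456, -0.072, 0.0]), ([196.0, 308.0], 0.59, [0.312, 0.224, 0.0])]
scene [ 0.95297955 -0.68663935  0.65951003] 442.9844703972975
jar_mid [([187.0, 278.0], 0.32, [0.498, -0.27, 0.03])]
lid_mid [([225.0, 194.0], 0.91, [0.438, -0.067, 0.084]), ([264.0, 205.0], 0.85, [0.533, -0.054, 0.084]), ([155.0, 219.0], 0.77, [0.37, -0.216, 0.084]), ([196.0, 203.0], 0.64, [0.406, -0.128, 0.084])]
well [([292.0, 178.0], 0.68, [0.473, 0.172, 0.008])]
round_jar [([188.0, 280.0], 0.8, [0.481, -0.254, 0.0])]
mug [([269.0, 276.0], 0.75, [0.612, -0.156, 0.0])]
tumbler [([251.0, 376.0], 0.8, [0.708, -0.359, 0.0])]
stapler [([372.0, 251.0], 0.82, [0.761, 0.029, 0.0])]
eraser [([281.0, 229.0], 0.5, [0.554, -0.017, 0.0])]
tape [([254.0, 153.0], 0.57, [0.31, 0.233, 0.0])]
[ 7.43926669e-07  1.58737820e-01  9.87320770e-01 -4.18227252e-05] 1.0
```

View pics/top0.png

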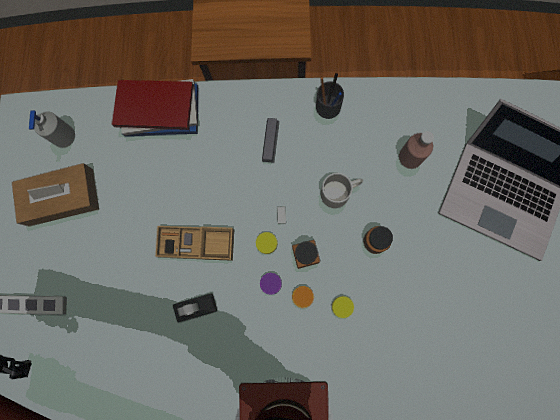

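View pics/scene0.png

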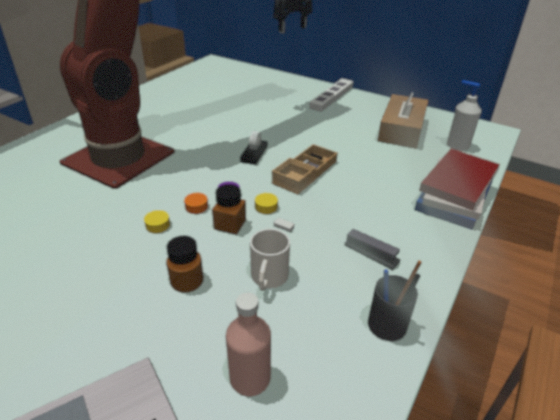

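The top view shows the square jar with its black lid at (305,253) and the organiser well at (219,243), with the tray to its left (+y). The loose yellow, purple and orange lids lie around the jar at (266,242), (270,283), (302,296) and (343,306). The round jar is at (378,239). The scene view agrees: square jar at (229,205), well at (295,175).

Next I refine the poses from the depth clouds.

Run:
```python
from h import *
for n in ["top","scene"]:
    a=np.load(f"pics/{n}0.npy"); X=a[:,:3]; 
    def near(c,r): return np.hypot(X[:,0]-c[0],X[:,1]-c[1])<r
    m=near((.45,-.07),.06)&(X[:,2]>.085); print(n,"lidtop",m.sum(),np.median(X[m],0), (X[m].min(0)+X[m].max(0))/2)
    m=near((.45,-.07),.06)&(X[:,2]>.045)&(X[:,2]<.068); print(" shoulder",m.sum(),cv2.minAreaRect(X[m][:,:2].astype(np.float32)),np.median(X[m],0))
    m=near((.50,.21),.16)&(X[:,2]>.02)&(X[:,2]<.06)&(X[:,1]>.08); print(" organiser",m.sum(),cv2.minAreaRect(X[m][:,:2].astype(np.float32)))
    m&=(X[:,2]>.034); print(" rim",m.sum(),cv2.minAreaRect(X[m][:,:2].astype(np.float32)),np.percentile(X[m][:,2],[5,50,95]))
p=cams.get_image("wrist"); print(np.round(p["T_tool_cam"],3),p["fx"],p["cx"],p["cy"])
# candidate poses
for c in [(.445,-.071),(.487,.158)]:
  for z in (.231,.3):
   for y in np.arange(-3,3.2,.5):
    j=bot.inverse_kinematics([*c,z],down(y)); print(c,z,round(y,1),None if j is None else np.round(j,2))
```

```text
top lidtop 417 [ 0.4489565  -0.06794812  0.09595127] [ 0.4489845  -0.06770359  0.09363261]
 shoulder 143 ((0.4491637647151947, -0.06811273843050003), (0.060825299471616745, 0.05984519049525261), 13.165458679199219) [ 0.43229163 -0.05758576  0.059075  ]
 organiser 803 ((0.43503814935684204, 0.22797612845897675), (0.2039652019739151, 0.1847323775291443), 86.98778533935547)
 rim 387 ((0.4847980737686157, 0.22351406514644623), (0.20060981810092926, 0.08365517854690552), 87.38179779052734) [0.03484243 0.04029567 0.04519418]
scene lidtop 412 [ 0.45091617 -0.07402714  0.09658141] [ 0.44720544 -0.06925829  0.09248724]
 shoulder 354 ((0.44696980714797974, -0.06984492391347885), (0.061129022389650345, 0.06334110349416733), 13.017730712890625) [ 0.46482868 -0.09121851  0.05883024]
 organiser 1052 ((0.4335578978061676, 0.22613579034805298), (0.20813904702663422, 0.1839948445558548), 87.0774154663086)
 rim 371 ((0.47978469729423523, 0.16287833452224731), (0.0866725742816925, 0.08524912595748901), 87.78242492675781) [0.03480953 0.03998691 0.04393818]
[[-0.     0.949  0.317  0.081]
 [ 1.    -0.    
[... 2785 characters left out ...]
  0.01  0.42  1.71 -0.    1.43  1.82]
(0.487, 0.158) 0.3 -2.0 [-0.79  0.01  0.4   1.7  -0.    1.43  2.32]
(0.487, 0.158) 0.3 -1.5 None
(0.487, 0.158) 0.3 -1.0 None
(0.487, 0.158) 0.3 -0.5 [-1.   -0.    0.61  1.71  0.    1.43 -2.46]
(0.487, 0.158) 0.3 0.0 [-0.97  0.    0.58  1.71 -0.    1.43 -1.96]
(0.487, 0.158) 0.3 0.5 [-0.98  0.    0.59  1.71 -0.    1.43 -1.46]
(0.487, 0.158) 0.3 1.0 [-0.95  0.    0.56  1.71 -0.    1.43 -0.96]
(0.487, 0.158) 0.3 1.5 [-0.97  0.    0.58  1.71 -0.    1.43 -0.46]
(0.487, 0.158) 0.3 2.0 [-0.93  0.    0.53  1.71 -0.    1.43  0.04]
(0.487, 0.158) 0.3 2.5 [-0.88  0.    0.49  1.71 -0.    1.43  0.54]
(0.487, 0.158) 0.3 3.0 [-0.83  0.01  0.44  1.71 -0.    1.43  1.04]
```

```bash
cat >> h.py <<'E'
def wshot(name):
    tcp,rot=monitor.read_eef_pos(),monitor.read_tcp_rot(); p=cams.get_image("wrist"); T=camT(p,tcp,rot)
    cv2.imwrite(f"pics/{name}.png",p["frame"]); X,c,uv=cloud(p,T); np.save(f"pics/{name}.npy",np.c_[X,c,uv]); return p,T,X
E
python3 - <<'E'
from h import *
bot.goto([.484,.16,.24],down(.6)); bot.dwell(.2); p,T,X=wshot("w_well")
d=lambda c,r: np.hypot(X[:,0]-c[0],X[:,1]-c[1])<r
print([(f["pixel"],f["conf"],at_z(p,f["pixel"],.008,T)[0]) for f in cams.tip_of("well",p)])
m=d((.484,.16),.065)&(X[:,2]>.034)&(X[:,2]<.06)&(X[:,1]<.205); print("rim",m.sum(),cv2.minAreaRect(X[m][:,:2].astype(np.float32)),np.percentile(X[m][:,2],[50,95]))
m=d((.484,.16),.05)&(X[:,2]<.018); print("floor",m.sum(),cv2.minAreaRect(X[m][:,:2].astype(np.float32)),np.median(X[m][:,2]))
bot.goto([.448,-.069,.24],down(.9)); bot.dwell(.2); p,T,X=wshot("w_jar")
m=d((.448,-.069),.06)&(X[:,2]>.09); print("lid",m.sum(),cv2.minEnclosingCircle(X[m][:,:2].astype(np.float32)),np.median(X[m],0))
m=d((.448,-.069),.06)&(X[:,2]>.052)&(X[:,2]<.068); print("shoulder",m.sum(),cv2.minAreaRect(X[m][:,:2].astype(np.float32)),np.median(X[m],0))
print([(f["pixel"],f["conf"],at_z(p,f["pixel"],.084,T)[0]) for f in cams.tip_of("lid_mid",p)])
print(monitor.read_t(),monitor.read_ft_force(),monitor.read_grip_width(),np.round(monitor.read_joints(),2))
a,b=[cv2.imread(f"pics/{n}.png") for n in("w_well","w_jar")]
cv2.imwrite("pics/both.png",cv2.resize(np.hstack([a,b]),(800,300)))
E
```

```text
[([276.2, 177.1], 0.69, array([0.48149278, 0.16561008, 0.008     ]))]
rim 1598 ((0.4805248975753784, 0.1661907285451889), (0.08213352411985397, 0.08358076959848404), 86.69158935546875) [0.04031535 0.04225589]
floor 3081 ((0.4902190566062927, 0.15397177636623383), (0.08857030421495438, 0.08655352890491486), 86.82979583740234) 0.007337047149260534
lid 31486 ((0.4479834735393524, -0.06898188591003418), 0.060072701424360275) [ 0.45431894 -0.06018878  0.31598913]
shoulder 653 ((0.44701912999153137, -0.06633131206035614), (0.06047213822603226, 0.06001722440123558), 13.479701042175293) [ 0.46695514 -0.04520904  0.05884432]
[([245.9, 286.8], 0.92, array([ 0.34809916, -0.13044054,  0.084     ])), ([184.3, 156.7], 0.9, array([0.39686037, 0.02092048, 0.084     ])), ([212.4, 222.7], 0.76, array([ 0.37134708, -0.04824374,  0.084     ])), ([276.7, 190.0], 0.68, array([ 0.44751603, -0.06267374,  0.084     ])), ([244.7, 89.9], 0.56, array([0.48400834, 0.0306693 , 0.084     ]))]
4.5167 [ 0.12105431  0.01921148 -0.3182589 ] 0.08505108898507886 [-0.8  -0.17  0.78  1.94  0.12  1.33 -0.72]
```

View pics/both.png

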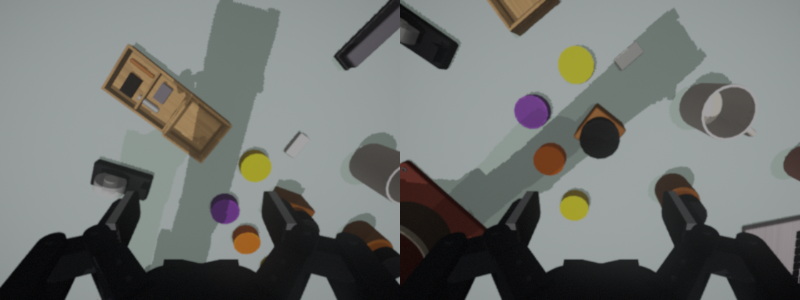

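The left half of the picture shows the empty well at about (197,130) of the composite. The right half shows the square jar's black lid at (600,137), clear of the fingers. I'll refine both fits from the saved clouds.

Run:
```python
from h import *
from scipy.optimize import least_squares
a=np.load("pics/w_jar.npy");X=a[:,:3]
m=(np.hypot(X[:,0]-.448,X[:,1]+.067)<.045)&(X[:,2]>.093)&(X[:,2]<.1)
print("lid",m.sum(),cv2.minEnclosingCircle(X[m][:,:2].astype(np.float32)),X[m].mean(0))
a=np.load("pics/top0.npy");Y=a[:,:3];m=(np.hypot(Y[:,0]-.448,Y[:,1]+.067)<.045)&(Y[:,2]>.093)&(Y[:,2]<.1);print("top lid",cv2.minEnclosingCircle(Y[m][:,:2].astype(np.float32)),Y[m].mean(0))
for n in("w_well","top0","scene0"):
    X=np.load(f"pics/{n}.npy")[:,:3]; th=-.055; c=np.array([.4805,.166])
    L=(X[:,:2]-c)@np.array([[np.cos(th),-np.sin(th)],[np.sin(th),np.cos(th)]])
    for zl in(.036,.039):
        m=(abs(L)<.055).all(1)&(X[:,2]>zl)&(X[:,2]<.048)
        q=L[m]; print(n,zl,m.sum(),np.round(np.percentile(q,[0.5,2,98,99.5],axis=0).T,4).tolist())
    r=cv2.minAreaRect(q.astype(np.float32)); print(r)
```

```text
lid 2445 ((0.4473308324813843, -0.06616131961345673), 0.028740007430315018) [ 0.44770136 -0.06571539  0.09535729]
top lid ((0.4488987326622009, -0.06783010065555573), 0.02824479341506958) [ 0.44863701 -0.06779511  0.09617225]
w_well 0.036 1538 [[-0.0413, -0.0407, 0.0416, 0.0418], [-0.0403, -0.04, 0.0415, 0.0421]]
w_well 0.039 1195 [[-0.0414, -0.0409, 0.0416, 0.0417], [-0.0403, -0.04, 0.0416, 0.0422]]
((1.4524906873703003e-05, 0.0008605271577835083), (0.08347096294164658, 0.08357737213373184), 89.8428955078125)
top0 0.036 328 [[-0.0399, -0.0397, 0.043, 0.0433], [-0.0423, -0.0421, 0.0415, 0.0423]]
top0 0.039 237 [[-0.0399, -0.0397, 0.043, 0.0433], [-0.0423, -0.0419, 0.0415, 0.0421]]
((0.0018853992223739624, -2.339109778404236e-05), (0.08368322253227234, 0.0847240686416626), 0.10876333713531494)
scene0 0.036 308 [[-0.0431, -0.0423, 0.0413, 0.0416], [-0.0457, -0.0445, 0.0395, 0.04]]
scene0 0.039 219 [[-0.0432, -0.0423, 0.0414, 0.0415], [-0.0457, -0.045, 0.0396, 0.0401]]
((-0.0005426593124866486, -0.0031563006341457367), (0.08524911850690842, 0.0866725742816925), 0.933690071105957)
```

Run:
```python
from h import *
c=[.448,-.067]
bot.movel([*c,.14],down(.9)); bot.movel([*c,.066],speed=.08); bot.dwell(.1)
print(monitor.read_ft_force()); bot.gripper_to(.04); bot.dwell(.2)
print(monitor.read_grip_width(),monitor.read_gripper_force(),monitor.read_ft_force(),monitor.read_t())
bot.movel([*c,.15],speed=.1); bot.dwell(.2)
print(monitor.read_grip_width(),monitor.read_ft_force(),monitor.read_t())
bot.goto([.4815,.1664,.15],down(.9-.287)); bot.dwell(.2); print(monitor.read_eef_pos(),np.round(monitor.read_joints(),2),monitor.read_t())
wshot("w_carry")
p=cams.get_image("scene"); cv2.imwrite("pics/s_carry.png",cv2.resize(p["frame"][100:310,150:430],(800,600)))
```

```text
[ 0.22277549  0.73953979 -0.83402936]
0.054846253415209704 61.41446342691779 [-3.92004028  0.80685999 11.62659434] 7.1083
0.055178502082752975 [-0.06696616  0.19716973 -3.98684166] 8.3
[0.48172534 0.16519216 0.15014165] [-0.99  0.11  0.62  1.93 -0.07  1.12 -1.31] 9.4333
```

View pics/s_carry.png

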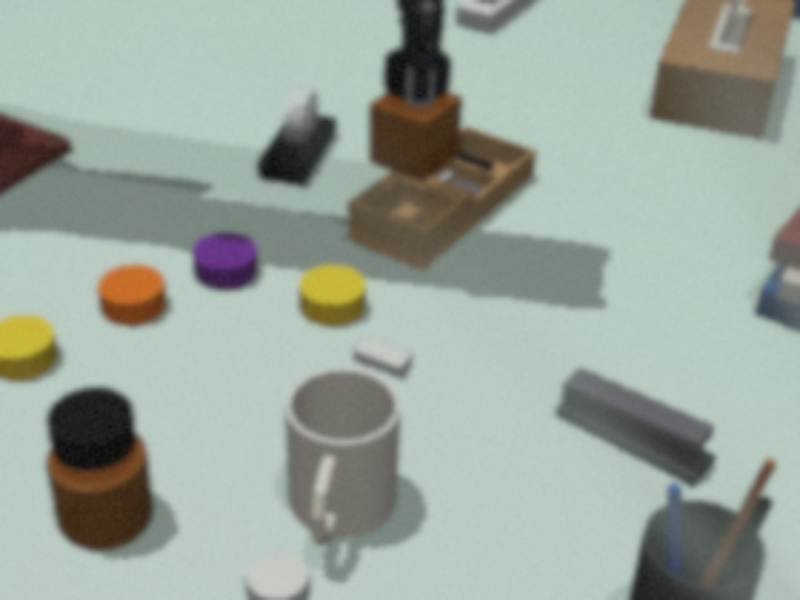

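View pics/w_carry.png

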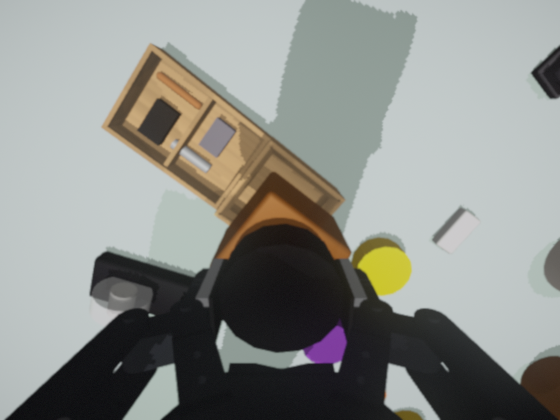

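The jar hangs level and shut from the gripper above the well at (415,130) in the crop. The wrist view shows its shoulder corners at (275,175) and (350,245). I'll check the carried jar's yaw and then lower with a force watch.

Run:
```python
from h import *
X=np.load("pics/w_carry.npy")[:,:3]
m=(np.hypot(X[:,0]-.4815,X[:,1]-.166)<.05)
for lo,hi in((.135,.15),(.138,.147)):
    k=m&(X[:,2]>lo)&(X[:,2]<hi); print(k.sum(),cv2.minAreaRect(X[k][:,:2].astype(np.float32)),np.median(X[k],0))
k=m&(X[:,2]>.174)&(X[:,2]<.19);print(cv2.minEnclosingCircle(X[k][:,:2].astype(np.float32)),np.median(X[k],0))
c=[.4815,.1674]
for z in (.125,.11,.1,.092,.085,.08,.077,.075,.074):
    bot.movel([*c,z],speed=.06); bot.dwell(.1); f=monitor.read_ft_force(); print(z,np.round(monitor.read_eef_pos(),4),np.round(f,1),np.round(monitor.read_ft_torque(),2))
    if f[2]>15 or np.hypot(*f[:2])>15: print("stop");break
print(monitor.read_t(),monitor.read_grip_width())
```

```text
2619 ((0.49765557050704956, 0.17817245423793793), (0.04136069491505623, 0.08015467971563339), 38.37422180175781) [0.50613105 0.18429127 0.14126098]
2302 ((0.4976247549057007, 0.1781480610370636), (0.041282087564468384, 0.08015467971563339), 38.37422561645508) [0.50607662 0.18443793 0.14128395]
((0.48763731122016907, 0.168608158826828), 0.041284095495939255) [0.48479806 0.16680555 0.17862705]
0.125 [0.4818 0.1674 0.1252] [-1.2  0.1 -3.3] [-0.01 -0.   -0.05]
0.11 [0.4816 0.1674 0.1101] [ 1.7  0.1 -3.8] [-0.   -0.04 -0.02]
0.1 [0.4815 0.1673 0.1   ] [-0.9  0.4 -3. ] [-0.02 -0.02  0.06]
0.092 [0.4815 0.1673 0.092 ] [-0.5 -0.6 -4.1] [-0.02 -0.04 -0.01]
0.085 [0.4815 0.1673 0.0849] [ 0.4 -0.4 -3.6] [-0.02 -0.04  0.01]
0.08 [0.4815 0.1674 0.08  ] [-0.3 -1.  -3.4] [ 0.04 -0.04 -0.02]
0.077 [0.4815 0.1674 0.077 ] [ 0.6  1.3 -4.3] [-0.   -0.03 -0.03]
0.075 [0.4818 0.1676 0.0753] [0.6 0.2 0.4] [ 0.09 -0.02  0.07]
0.074 [0.4819 0.1676 0.0747] [-1.5 -0.   6.4] [-0.14  0.4   0.01]
13.2667 0.054832806048241506
```

Run:
```python
from h import *
bot.movel([.4817,.1675,.0752],speed=.03); bot.dwell(.1); print(np.round(monitor.read_ft_force(),1))
yaw=lambda: (q2R(monitor.read_tcp_rot())*R.from_euler('x',np.pi)).as_euler('zyx')[0]
j=np.array(monitor.read_joints()); y0=yaw(); j0=j[6]
for d in (.15,.5,.9,1.3,1.7,2.0,2.2):
    j[6]=j0+d; bot.move_joints(j.tolist()); bot.dwell(.1)
    f=monitor.read_ft_force(); print(d,round(yaw()-y0,3),np.round(monitor.read_eef_pos(),4),np.round(f,1),np.round(monitor.read_ft_torque(),2),round(monitor.read_grip_width(),4))
    if np.linalg.norm(f)>35: print("stop");break
print(monitor.read_t())
X=wshot("w_turn")[2]
p=cams.get_image("scene"); cv2.imwrite("pics/s_turn.png",cv2.resize(p["frame"][100:310,150:430],(800,600)))
```

```text
[-1.   0.3 -0.6]
0.15 0.146 [0.4817 0.1675 0.0751] [-0.5 -1.2 -0.5] [-0.21  0.03 -0.04] 0.0551
0.5 0.496 [0.4819 0.1675 0.0752] [ 0.9 -0.4 -0.9] [-0.28 -0.08 -0.02] 0.0547
0.9 0.896 [0.4817 0.1677 0.0752] [0.5 0.7 0.2] [-0.01 -0.11  0.05] 0.0554
1.3 1.296 [0.4816 0.1676 0.0751] [-0.3  0.6 -0.6] [0.1  0.11 0.01] 0.0549
1.7 1.696 [0.4816 0.1675 0.0751] [-1.4  0.4  0.2] [ 0.04  0.28 -0.06] 0.0552
2.0 1.995 [0.4817 0.1674 0.0751] [-1.4 -0.7 -0.1] [-0.05  0.28 -0.04] 0.0551
2.2 2.195 [0.4817 0.1674 0.0751] [-0.4 -1.3 -1.1] [-0.12  0.26 -0.02] 0.055
17.1083
```

View pics/w_turn.png

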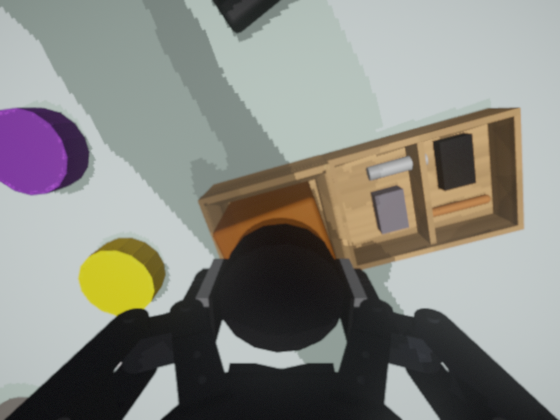

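View pics/s_turn.png

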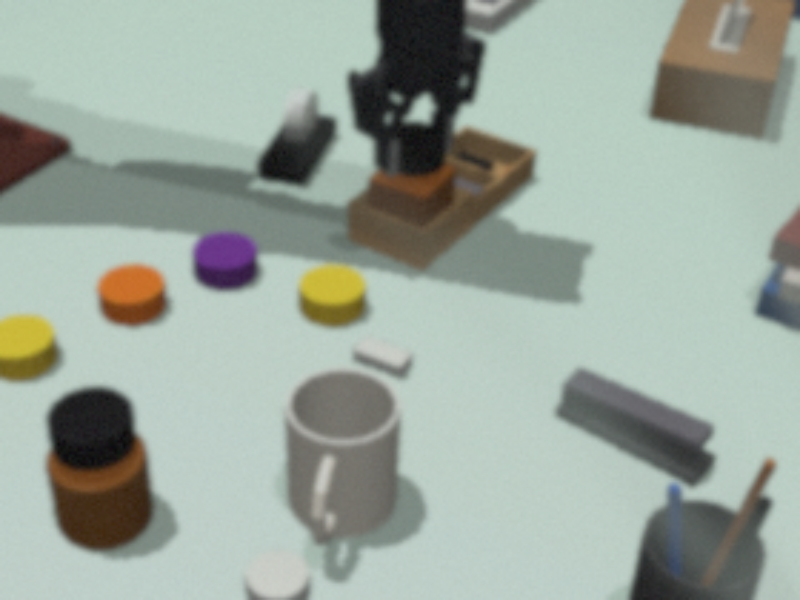

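The wrist view shows the jar's shoulder at (270,225), sitting square inside the well. The scene view shows the jar down in the well at (412,190). I'll measure its yaw, ease back, then lift slowly with the force watched.

Run:
```python
from h import *
def sh(n):
    X=np.load(f"pics/{n}.npy")[:,:3]
    m=(np.hypot(X[:,0]-.4815,X[:,1]-.167)<.045)&(X[:,2]>.06)&(X[:,2]<.075); print(n,m.sum(),cv2.minAreaRect(X[m][:,:2].astype(np.float32)),np.median(X[m],0))
sh("w_turn")
j=np.array(monitor.read_joints()); j[6]-=.08; bot.move_joints(j.tolist()); bot.dwell(.2)
p=np.array(monitor.read_eef_pos()); print(np.round(monitor.read_ft_force(),1),np.round(monitor.read_ft_torque(),2))
for dz in (.001,.002,.003,.005,.008):
    bot.movel([p[0],p[1],p[2]+dz],speed=.02); bot.dwell(.2); f=monitor.read_ft_force()
    print(dz,np.round(monitor.read_eef_pos(),4),np.round(f,1))
    if f[2]<-8: print("stop");break
wshot("w_lift"); sh("w_lift"); print(monitor.read_t())
```

```text
w_turn 2663 ((0.47114098072052, 0.16639284789562225), (0.04028830677270889, 0.05977290868759155), 1.812101125717163) [0.45609331 0.17600323 0.06701287]
[-1.1 -0.3 -0.2] [0.01 0.03 0.03]
0.001 [0.4819 0.1675 0.0762] [ 0.3 -0.  -0.9]
0.002 [0.4819 0.1675 0.0772] [-0.3  0.5 -0.8]
0.003 [0.4819 0.1675 0.0782] [-0.4 -0.2 -0.6]
0.005 [0.4819 0.1675 0.0802] [ 0.1 -0.6 -1.3]
0.008 [0.4818 0.1675 0.0832] [ 0.3  1.1 -1. ]
w_lift 2508 ((0.47454720735549927, 0.16727647185325623), (0.04650861397385597, 0.05962686985731125), 0.13190269470214844) [0.45666534 0.17910683 0.06700549]
20.0083
```

Run:
```python
from h import *
bot.movel([.4818,.1675,.1115],speed=.04); bot.dwell(.5)
print(np.round(monitor.read_eef_pos(),4),np.round(monitor.read_ft_force(),1),monitor.read_grip_width(),R.as_euler(q2R(monitor.read_tcp_rot())*R.from_euler('x',np.pi),'zyx'))
p=wshot("w_end")[0]; s=cams.get_image("scene"); cv2.imwrite("pics/s_end.png",np.hstack([cv2.resize(p["frame"],(400,300)),cv2.resize(s["frame"][120:220,240:373],(400,300))])); print(monitor.read_t())
X=np.load("pics/w_end.npy")[:,:3]
m=(np.hypot(X[:,0]-.4815,X[:,1]-.167)<.045)&(X[:,2]>.06)&(X[:,2]<.075);print(m.sum(),np.median(X[m],0))
```

```text
[0.4818 0.1675 0.1115] [ 0.2  0.1 -0.3] 0.05514759212359269 [ 2.72982877e+00  2.35753677e-05 -2.17109024e-04]
21.4667
1976 [0.45764851 0.18155999 0.06700401]
```

View pics/s_end.png

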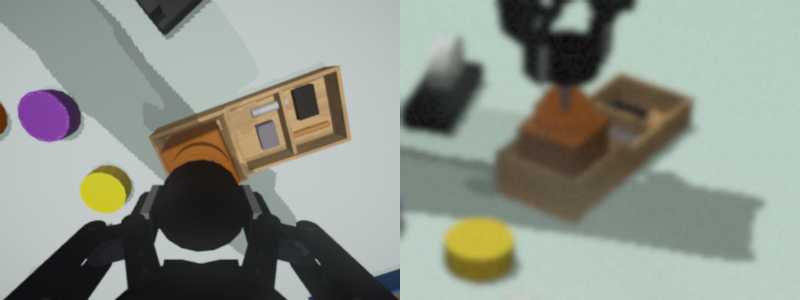

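The wrist view shows the jar in the well with its bead visible at (195,155). The right half shows the black lid held level above the open jar, with the neck visible at (565,95) and a clear gap. The job is done, so I'm handing it in.

```bash
python3 -c "
from workcell import workorder
print(workorder.sign_off())"
```

```text
the job is handed in; nothing more can be done
None
```

The jar is set down in the well and its lid is unscrewed about 2.2 rad and lifted straight off; the gripper is holding it level about 2 cm above the open jar, and the job was handed in about 21.5 s into the 64 s limit (the hand-in returned no verdict).

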